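# Quarter-turn the propagator and hold its bayonet vent cap half shut

### The arm

A 6-joint arm with a two-finger parallel gripper is mounted at the origin on the work surface. World frame = base frame: x ahead of the robot, y to its left, z up, the work surface at z = 0. Lengths are in mm, angles in rad, forces in N, time in s.
With the tool pointing down it reaches from about 275 to 850 mm from the base axis. Payload 19 kg.
Tool frame: the origin (TCP) lies at the very end of the fingers, on their centre line; the grasp point (between the pads) lies ctrl.grasp_offset behind it (ctrl.grasp_offset is the distance from the TCP to the grasp point, in mm); z points along the fingers, y is the line along which they close (so a half turn about z gives the same grasp; the last joint's range is limited). The gripper opens to 85 mm and grips with 20 to 120 N. Pads are 22 mm wide; open, the fingers measure 114 mm over their backs; the gripper's body (76 mm by 85 mm) begins 54 mm behind the grasp point. The pads swing forward as they close: fully open they stand 13 mm farther back than shut.
Start: joints at [-1.361, 0.15, 1.437, -0, 1.554, -0.134], TCP at [193.787, -541.329, 231.267] pointing down, gripper open.
Joint ranges: [-2.8, 2.8], [-0.68, 2.1], [0.12, 2.68], [-1.39, 4.53], [0.16, 2.79], [-2.81, 2.81]. Speed limits (rad/s): [1.89, 1.89, 2.22, 3.01, 3.01, 3.01].

### API

Orientations are given as a unit quaternion [w, x, y, z].
In Python, from rig import ctrl gives the robot as it stands. Calls block until the motion is done:
- ctrl.goto(position, orientation): joint-space move of the TCP to a pose.
- ctrl.line_to(position, rotation=None, max_speed=150, f_stop=None): straight line of the TCP; rotation=None keeps the orientation; max_speed is the mean speed in mm/s. With f_stop (N) it stops when the force on the tool has changed by that much, and returns True; else False.
- ctrl.goto_joints(angles): joint-space move.
- ctrl.move_gripper(opening, f_grip=None): opening from 0.0 (shut) to 1.0 (fully open); f_grip is the grip in N (None keeps the last); returns when the fingers have stopped.
- ctrl.hold(seconds).
- ctrl.ik(position, orientation): joint angles nearest the present ones, or None.
- ctrl.snapshot(name): name is "scene" or "top" or "wrist"; returns the picture (480x640x3 uint8, blue, green, red); there is no depth.
- ctrl.camera_model(name): a dict with "intrinsics" (3x3 intrinsics, pixels), "R" (3x3) and "t" (3): a world point X has camera coordinates R X + t. Camera axes: x right, y down, z forward; pixel columns grow to the right and rows downward; lengths in mm; the calibration is good to about 2 mm. A picture is of the moment at which its call begins: read the wrist's pose just before it. camera_model takes no time and is no camera call; for the wrist camera it gives the pose at the moment of the call.
A pose or a line that the arm cannot do raises ctrl.MotionError and nothing moves.
- ctrl.job_done(): hands the job in; it is judged then, once.
Readings, each from a call of its own:
- ctrl.get_t(): time.
- ctrl.get_qpos(): joint angles.
- ctrl.get_dq(): joint speeds.
- ctrl.get_tau(): joint torques, N m.
- ctrl.get_tcp_pos(): TCP position.
- ctrl.get_tool_rot(): TCP orientation.
- ctrl.get_wrist_force(): force on the tool from outside, world axes, zero at the start.
- ctrl.get_moment(): the same for the moment, N m.
- ctrl.get_grip_width(): opening from 0.0 (shut) to 1.0 (fully open).
- ctrl.get_gripper_force(): force on a finger pad.
Only numpy, scipy, OpenCV 4.12 (cv2) and the standard library are available. Lean on these libraries where they do the work, as an engineer would, in place of code of your own. Each camera call takes 0.05 s, during which the arm holds its last target. There are 200 camera calls.

### The job

Give the seedling propagator its quarter turn: swing the white turntable one notch anticlockwise (seen from above) by its wooden peg so that it sits in the next notch and the vent port comes round to the front. Then take the orange vent cap, drop its lugs through the slots of the bayonet port on the dome until it sits home, and twist it clockwise to the yellow half-way marks, half the way to the lock and without running it onto the lock click. There is no notch at half way, so do not let go: finish with the cap still gripped and held still there, and leave the orchid, mister, scoop and fork where they are.

Things in the scene. Friction and masses are not known exactly. Their poses are not given: they have to be found in the camera images.
- turntable: dark steel base of the indexed turntable, fixed to the cart; origin on the rotation axis at the cart's surface, z up, x level and pointing away from the robot's side. On its -x side, 177 mm from the axis, stands a yellow index tab 30 mm high. Above it turns a white round platter of radius 160 mm, its top 30 mm above the cart.
- dome_top (a point): centre of the flat crown (radius 80 mm, 124 mm above the cart) of the clear humidity dome, on the turntable's axis. The dome's foot has radius 96 mm and sits in a black tray of radius 100 mm; tray, dome and port are fixed to the platter and turn with it.
- platter (a joint): angle of the platter in rad, growing anticlockwise seen from above; it starts within 0.03 of 0. A sprung notch at every quarter turn (..., -1.571, 0, 1.571, 3.142). Leaving a notch takes up to about 0.5 N m (4 N at the peg); the pull fades to nothing half way to the next notch, and past there the spring draws the platter on into it.
- knob_top (a point): centre of the top of the wooden turning peg: upright, round, 20 mm diameter, from 30 to 92 mm above the cart, 145 mm from the turntable's axis; it turns with the platter and does not spin. It starts 135 degrees anticlockwise from the turntable's x axis; a quarter turn anticlockwise brings it past the yellow tab to 225 degrees.
- vent_port (a point): white bayonet port on the dome's crown, 33 mm from the turntable's axis, turning with the platter; origin on the port's axis at the crown (124 mm above the cart), z up, x along the entry slots, radially away from the turntable's axis. Round collar of outside radius 33 mm, its top 18 mm above the origin; the skirt round it has radius 41 mm.
- port_mouth (a point): centre of the collar's top, on which the cap's flange comes to rest. Opening of radius 22 mm in a 4 mm ledge, with entry slots 13 mm wide along the port's +x and -x, reaching 29 mm from the axis. Below the ledge the lugs turn only clockwise (from above): slots 0 degrees, lock stop 90; sprung click bumps are first felt at about 60 degrees.
- half_mark (a point): one of the two opposite yellow half-way marks on the skirt, 37.5 mm from the port's axis and 45 degrees clockwise from the slots (green marks); red marks at 90 degrees show the lock. At half way the cap's finger bar and lugs point at the yellow marks.
- vent_cap: loose orange vent cap, about 60 g, standing on its plug (radius 20 mm, 12 mm tall); origin at the centre of the plug's underside, z up. Two lugs along +x and -x, 8 mm wide, reaching 26.5 mm from the axis, tops at 6.5 mm. Flange of radius 31.5 mm from 12 to 18 mm. It looks the same after half a turn. Seated, its origin is 6 mm above the port's.
- cap_bar (a point): centre of the top of the cap's upright finger bar, 45 mm above the cap's origin: the bar runs along the cap's x, 52 mm long, 14 mm wide (along y), 27 mm tall above the flange; grip it across its width. Once twisted under the ledge the cap can rise only 1.5 mm.
- orchid_pot: white ceramic orchid pot with a flowering orchid, radius 62 mm, pot 115 mm and flowers about 360 mm high, loose; origin centre of the underside. Leave alone.
- mister: red trigger mister with black press button, radius 38 mm, 200 mm high, loose; origin centre of the underside. Leave alone.
- scoop: pale beech measuring scoop lying along its x, about 160 mm long, cup of radius 25 mm and 30 mm high at +x, loose. Leave alone.
- fork: stainless fork lying along its x, 185 mm long, 22 mm wide, 4 mm thick, loose. Leave alone.
Things that resemble listed ones, but are neither listed nor needed, are in the scene too. What is meant by the vent_cap is not purple, and is the smaller of those in its own colour.

How it is judged (in metres and radians):
On the way, in this order (a step that is already met when the one before it is completed fails the run):
1. the platter rests in the next notch anticlockwise, with the cap not yet in the port (value of joint platter between 1.5 and 1.64 rad and velocity of joint platter between -0.1 and 0.1 rad/s and distance between vent_cap and vent_port above 0.05 m), for 0.3 s.
2. the cap sits home in the port with its lugs still at the slots (z of vent_cap in the frame of vent_port below 0.0085 m and horizontal distance between vent_cap and vent_port below 0.004 m and angle between the x axis of vent_cap and the x axis of vent_port, either way round below 0.4 rad), for 0.1 s.
At the end, for the whole second after the job is handed in: Platter in the notch at 1.571 rad (within 0.1). Cap home in the port (origin at most 8.5 mm over the port's, within 4 mm of its axis, tilt under 7 degrees), 45 degrees clockwise from the slots within 10, still, gripped with over 2 N. Bystanders within 30 mm of their places (value of joint platter between 1.47 and 1.67 rad and z of vent_cap in the frame of vent_port between 0.004 and 0.0085 m and horizontal distance between vent_cap and vent_port below 0.004 m and angle between vent_cap's own z axis and vertical below 0.12 rad and angle between the x axis of vent_cap and the x axis of vent_port, either way round between 0.611 and 0.96 rad and contact force between the fingers and vent_cap above 2 N and linear speed of vent_cap below 0.02 m/s and angular speed of vent_cap below 0.15 rad/s and distance of each of orchid_pot, mister, scoop, fork from where it was at the start of the episode below 0.03 m); the arm keeps its last pose, push and grip.
It fails at once if the cap was twisted onto the lock click (more than 66 degrees from the slots) (z of vent_cap in the frame of vent_port below 0.0085 m and horizontal distance between vent_cap and vent_port below 0.004 m and angle between the x axis of vent_cap and the x axis of vent_port, either way round above 1.15 rad).
It fails at once if the orchid, mister, scoop or fork was knocked away or over (distance of any of orchid_pot, mister, scoop, fork from where it was at the start of the episode above 0.03 m or angle between any of orchid_pot, mister's own z axis and vertical above 0.5 rad).
It also fails if it takes over 67 s, if anything falls off the work surface, if the arm or the gripper's body presses on something with over 40 N, if the wrist force passes 120 N, or if a joint passes its speed limit or range.

## Working session

There is one attempt and no reset: what is moved stays moved. The work goes in short steps, each a Python script; the robot and the scene stay as the last script left them, time stands still between calls to the robot, and variables do not carry over. Pictures are saved under pics/ and viewed, at most 10 in all, crops included, and the job is handed in when it is done.

```bash
ls; mkdir -p pics; python3 - <<'E'
from rig import ctrl
import cv2,numpy as np
for n in ("scene","top"):
    cv2.imwrite(f"pics/{n}0.png",ctrl.snapshot(n))
    c=ctrl.camera_model(n);print(n,np.round(c["intrinsics"],1).tolist(),np.round(c["R"],4).tolist(),np.round(c["t"],1).tolist())
print(ctrl.grasp_offset,ctrl.get_tool_rot(),ctrl.get_t())
E
```

```text
pics
scene [[607.7, 0.0, 322.0], [0.0, 607.7, 244.5], [0.0, 0.0, 1.0]] [[-0.6094, 0.7927, 0.0118], [0.6733, 0.5253, -0.5203], [-0.4187, -0.3092, -0.8539]] [336.7, -329.4, 1854.3]
top [[490.7, 0.0, 309.4], [0.0, 490.7, 236.5], [0.0, 0.0, 1.0]] [[0.0029, -0.9997, 0.0245], [-0.993, -0.0058, -0.118], [0.1181, -0.024, -0.9927]] [-18.8, 568.7, 1158.0]
18.700000000000003 [-5.43459413e-04  9.85259356e-01  1.71066376e-01 -3.01371564e-05] 0.1
```

View pics/scene0.png

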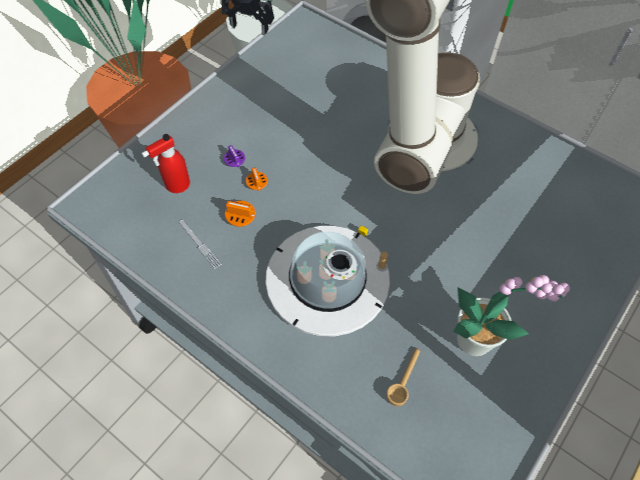

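View pics/top0.png

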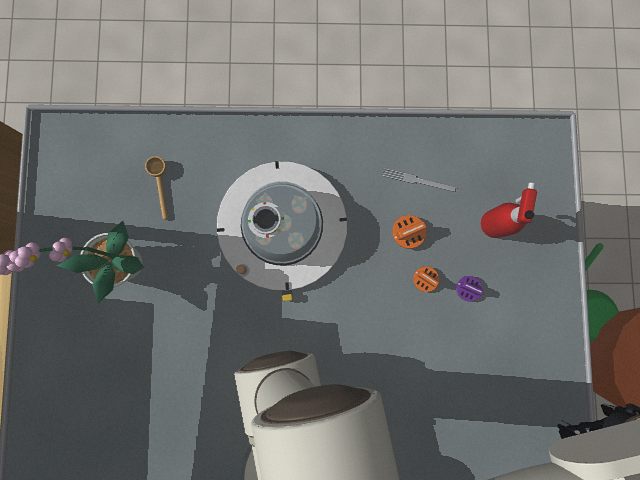

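Top view: platter centre is near (282,226), peg (241,268), yellow tab (287,297), port (266,219). Cap candidates are the large orange (409,231), the small orange (427,279) and the purple (470,289). I choose the small orange at (427,279) and check it in a close crop.

```bash
cat > h.py <<'E'
from rig import ctrl
import cv2,numpy as np
from scipy.spatial.transform import Rotation as R
def pw(cam,uv,z):
    c=ctrl.camera_model(cam) if isinstance(cam,str) else cam
    Rm,t=np.array(c["R"]),np.array(c["t"]);o=-Rm.T@t
    d=Rm.T@np.linalg.solve(np.array(c["intrinsics"]),[*uv,1.]);return o+d*(z-o[2])/d[2]
def wp(cam,X):
    c=ctrl.camera_model(cam) if isinstance(cam,str) else cam
    q=np.array(c["intrinsics"])@(np.array(c["R"])@np.array(X)+np.array(c["t"]));return q[:2]/q[2]
def down(yaw):  # tool pointing down, closing line (tool y) along world angle yaw
    y=np.array([np.cos(yaw),np.sin(yaw),0]);z=np.array([0,0,-1.]);x=np.cross(y,z)
    q=R.from_matrix(np.c_[x,y,z]).as_quat();return q[[3,0,1,2]]
E
python3 - <<'E'
from h import *
im=cv2.imread("pics/top0.png")
a=cv2.resize(im[155:305,210:360],(600,600),interpolation=cv2.INTER_CUBIC)
b=cv2.resize(im[255:305,400:450],(200,200),interpolation=cv2.INTER_CUBIC)
c=cv2.resize(im[205:255,385:435],(200,200),interpolation=cv2.INTER_CUBIC)
d=cv2.resize(im[265:315,445:495],(200,200),interpolation=cv2.INTER_CUBIC)
cv2.imwrite("pics/crop1.png",np.hstack([a,np.vstack([b,c,d])]))
for n,uv,z in [("centre",(282,226),30),("peg",(241,268),92),("tab",(287,297),30),("port",(266,219),142),("cap",(427,279),18),("big",(409,231),20),("pur",(470,289),20),("orchid",(110,260),100),("mister",(500,220),50)]:
    print(n,pw("top",uv,z).round(1))
E
```

```text
centre [594.6  50.5  30. ]
peg [488.4 141.2  92. ]
tab [422.7  36.9  30. ]
port [594.3  82.4 142. ]
cap [ 467.4 -305.3   18. ]
big [ 585.5 -263.    20. ]
pur [ 443.3 -410.    20. ]
orchid [504.8 435.4 100. ]
mister [ 609.9 -478.9   50. ]
```

View pics/crop1.png

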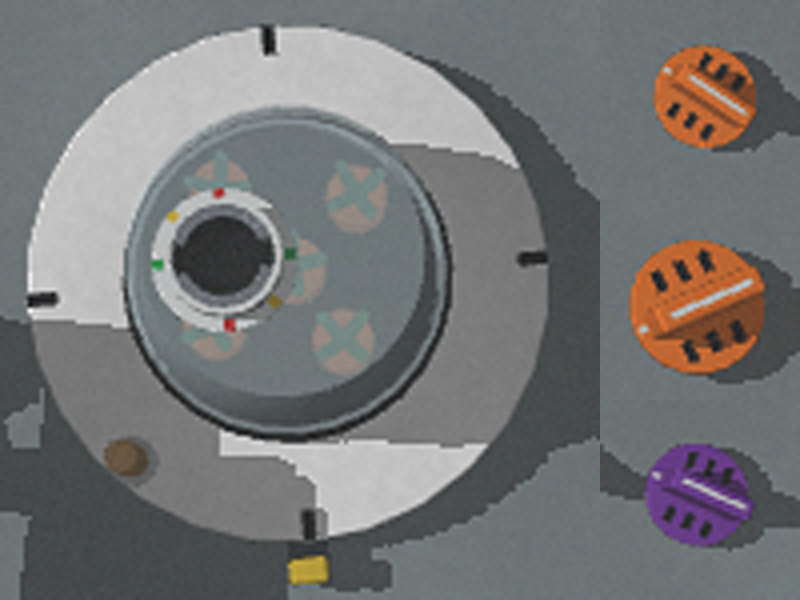

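The crop confirms the small orange cap: bar about 52 mm, roughly 60° to x. The base is turned about 4.7° and the peg sits where the description puts it. Next I cage the peg and swing it round the arc.

```bash
python3 - <<'E'
from h import *
C=np.array([594.6,50.5]); b=4.7
P=lambda a,z:[*(C+143*np.array([np.cos(a),np.sin(a)])),z]
a0=np.radians(139.8); Q=lambda a:down(a+np.pi/2)
s=-np.pi if 0 else 0
for q in (P(a0,170),P(a0+np.pi/2,170)):
    print(ctrl.ik(q,Q(a0 if q[1]>0 else a0+np.pi/2)))
ctrl.goto(P(a0,170),Q(a0)); print(ctrl.get_t(),ctrl.get_qpos())
cv2.imwrite("pics/w1.png",ctrl.snapshot("wrist"))
c=ctrl.camera_model("wrist"); print("peg expected px",wp(c,P(a0,92)))
print(ctrl.line_to(P(a0,54),max_speed=100,f_stop=12), ctrl.get_tcp_pos())
ctrl.move_gripper(0.30,20); print(ctrl.get_grip_width(),ctrl.get_wrist_force(),ctrl.get_t())
E
```

```text
[ 1.33748515e-01  3.58031960e-02  1.68715727e+00 -4.44089210e-16
  1.41863219e+00  2.40616720e+00]
[-2.68832108e-01  3.53271183e-02  1.68765009e+00 -4.44089210e-16
  1.41861545e+00  4.32790252e-01]
2.7333 [ 1.32844977e-01  3.58544879e-02  1.68700470e+00 -7.49437281e-05
  1.41863908e+00  2.40569871e+00]
peg expected px [315.78336234 250.88108394]
False [485.72981226 142.8515444   54.58427965]
0.2986136445490107 [-0.58621658  0.25336583  0.32035303] 4.6917
```

View pics/w1.png

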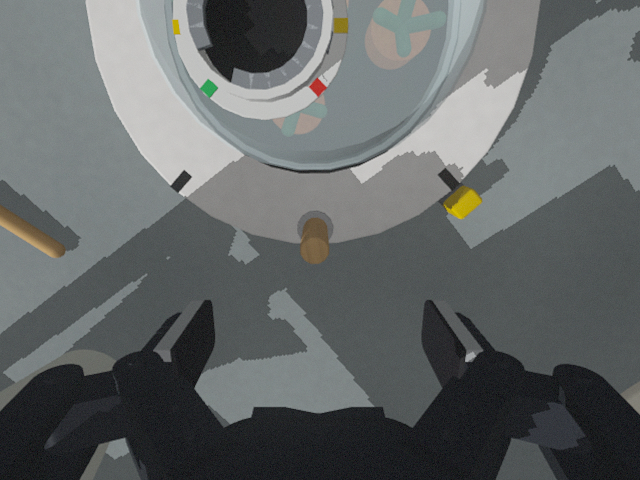

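The peg's top shows at (314,250) against (316,251) predicted, so it is caged. Now the arc.

```bash
python3 - <<'E'
from h import *
C=np.array([594.6,50.5]); a0=np.radians(139.8)
P=lambda a,z:[*(C+143*np.array([np.cos(a),np.sin(a)])),z]
Q=lambda a:down(a+np.pi/2)
for k in range(1,10):
    a=a0+k*np.pi/18
    ctrl.line_to(P(a,54.5),Q(a),max_speed=70)
print(ctrl.get_t(),ctrl.get_wrist_force().round(1))
ctrl.hold(.3)
ctrl.move_gripper(1.0); print(ctrl.get_wrist_force().round(1))
ctrl.line_to(P(a,190),max_speed=150)
# look straight down at peg position, then go over the cap
ctrl.goto([467,-305,160],down(np.radians(60.6-90)))
print(ctrl.get_t(),ctrl.get_qpos())
cv2.imwrite("pics/top1.png",ctrl.snapshot("top"))
np.save("cw.npy",ctrl.camera_model("wrist"),allow_pickle=True)
w=ctrl.snapshot("wrist");cv2.imwrite("pics/w2.png",w)
t=cv2.imread("pics/top1.png")
cv2.imwrite("pics/crop2.png",np.hstack([cv2.resize(t[155:305,210:360],(400,400),interpolation=cv2.INTER_CUBIC),cv2.resize(w,(400,300)) if 0 else w[40:440,120:520]]))
E
```

```text
9.2667 [0.2 0.1 0.5]
[ 0.1  0.1 -0.3]
12.2083 [-7.15459874e-01  1.49044004e-01  1.58460913e+00  3.51823313e-04
  1.40839912e+00 -2.02201721e-01]
```

View pics/crop2.png

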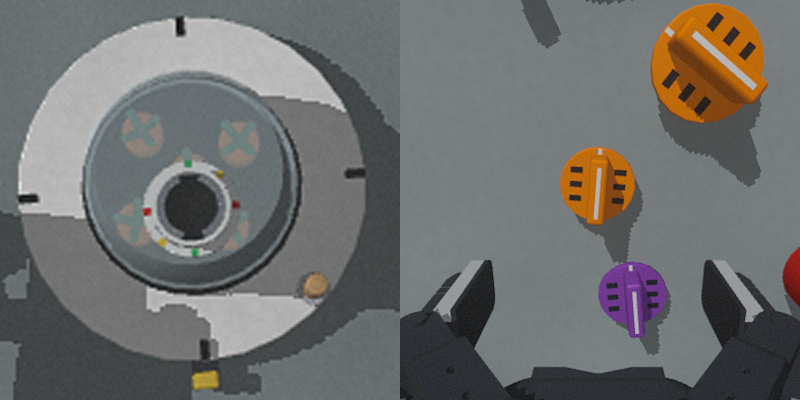

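The platter sits in the next notch: ticks line up with the tab as before, and the port and green slots face the front at left-crop (190,207). The cap is at about (318,225) in the wrist image. Next I measure the bar stripe and flange.

```bash
python3 - <<'E'
from h import *
c=np.load("cw.npy",allow_pickle=True).item(); w=cv2.imread("pics/w2.png")
h=cv2.cvtColor(w,cv2.COLOR_BGR2HSV)
m=cv2.inRange(h,(5,120,60),(25,255,255))
n,l,s,ce=cv2.connectedComponentsWithStats(m)
i=[i for i in range(1,n) if s[i][4]>500 and abs(ce[i][0]-318)<30 and abs(ce[i][1]-225)<30][0]
x,y,ww,hh,_=s[i];print(s[i],ce[i])
cn=max(cv2.findContours((l==i).astype('u1'),0,1)[0],key=cv2.contourArea)
hull=cv2.convexHull(cn)[:,0,:].astype(float)
F=np.array([pw(c,p,18)[:2] for p in hull])
from scipy.optimize import least_squares
r=least_squares(lambda p:np.hypot(*(F-p[:2]).T)-31.5,[467,-305],loss='soft_l1',f_scale=1);print("flange",r.x,np.abs(r.fun).max())
roi=np.zeros_like(m);roi[y:y+hh,x:x+ww]=1
wm=((h[...,1]<70)&(h[...,2]>170)&(roi>0)).astype('u1')
n2,l2,s2,_=cv2.connectedComponentsWithStats(wm)
k=1+np.argmax(s2[1:,4]);print(s2[k])
rect=cv2.minAreaRect(np.argwhere(l2==k)[:,::-1].astype(np.float32));bx=cv2.boxPoints(rect)
W=np.array([pw(c,p,45)[:2] for p in bx]);ctr=W.mean(0)
e=max([W[1]-W[0],W[2]-W[1]],key=np.linalg.norm);print("stripe",ctr,np.linalg.norm(e),np.degrees(np.arctan2(e[1],e[0]))%180)
print("from TCP pred px",wp(c,[467,-305,45]))
E
```

```text
[ 280  187   75   78 3839] [317.025267   223.58114092]
flange [ 466.49908106 -302.99835106] 3.371490974125095
[314 208   7  52 193]
stripe [ 466.39947017 -303.24419332] 39.95505920678924 56.243368817036426
from TCP pred px [318.76335042 235.54005709]
```

```bash
python3 - <<'E'
from h import *
cap=[466.4,-303.1]; q=down(np.radians(56.2-90))
ctrl.line_to([*cap,90],q,max_speed=120)
print(ctrl.line_to([*cap,23],max_speed=80,f_stop=10),ctrl.get_tcp_pos())
ctrl.move_gripper(0.0,45); print(ctrl.get_grip_width()*85,ctrl.get_gripper_force(),ctrl.get_tcp_pos(),ctrl.get_wrist_force())
ctrl.line_to([*cap,230],max_speed=150)
print(ctrl.get_grip_width()*85,ctrl.get_wrist_force())
ctrl.goto([561.7,47.8,250],down(np.radians(94.7)))
print(ctrl.get_t(),ctrl.get_qpos(),ctrl.get_tcp_pos())
np.save("cw3.npy",ctrl.camera_model("wrist"),allow_pickle=True)
c=ctrl.camera_model("wrist");cv2.imwrite("pics/w3.png",ctrl.snapshot("wrist"))
print("pred port mouth px",wp(c,[561.7,47.8,142]))
E
```

```text
False [ 466.66296119 -303.30812708   23.47602396]
12.810110261901615 46.39162838459015 [ 466.45658992 -303.15051351   23.13047274] [-0.11840061  0.14213843  1.39516843]
12.967320695324755 [ 0.29673911  0.69047242 -1.47321494]
17.6667 [-5.27251721e-02  1.21601555e-01  1.43302987e+00 -2.00938182e-04
  1.58730759e+00 -1.70339089e+00] [561.69520181  47.19903991 249.75505474]
pred port mouth px [319.50316053 239.39131885]
```

View pics/w3.png

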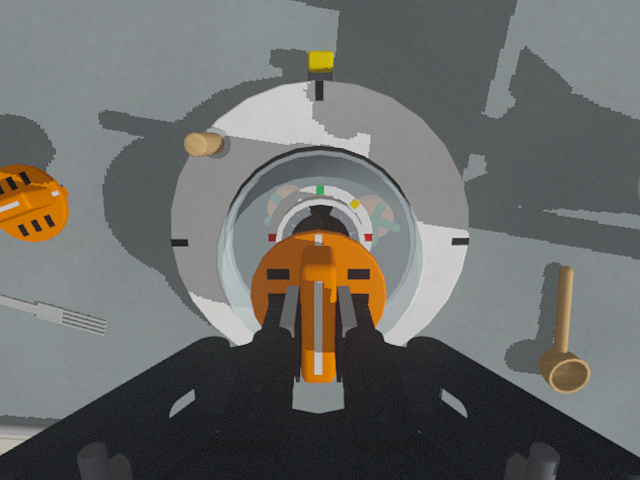

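The cap is gripped square. Green slot mark is at (320,189), red marks at (272,237) and (368,237), yellow at (355,203), and the tick (319,90) lines up with the tab (320,61). I fit the port pose from these marks and the cap offset from the flange.

```bash
cat > fit.py <<'E'
from h import *
from scipy.optimize import least_squares
c=np.load("cw3.npy",allow_pickle=True).item(); w=cv2.imread("pics/w3.png");h=cv2.cvtColor(w,cv2.COLOR_BGR2HSV)
def cen(u,v,lo,hi,r=11):
    m=cv2.inRange(h[v-r:v+r,u-r:u+r],lo,hi);M=cv2.moments(m,True);return np.array([M['m10']/M['m00']+u-r,M['m01']/M['m00']+v-r]),M['m00']
g=cen(320,189,(50,90,50),(85,255,255));y=cen(355,203,(20,110,80),(35,255,255))
r1=cen(272,237,(0,130,80),(4,255,255),8);r2=cen(368,237,(0,130,80),(4,255,255),8)
print(g,y,r1,r2)
obs=np.array([g[0],y[0],r1[0],r2[0]]); ang=np.radians([0,-45,90,-90])
def f(p,z=None):
    zz=p[3] if z is None else z
    return np.concatenate([wp(c,[p[0]+37.5*np.cos(p[2]+a),p[1]+37.5*np.sin(p[2]+a),zz])-o for a,o in zip(ang,obs)])
s=least_squares(f,[561.7,47.8,np.radians(184.7),128]);print(s.x[:2],np.degrees(s.x[2]),s.x[3],np.abs(s.fun).max())
for z in (126,130,134):
    s=least_squares(lambda p:f(p,z),[561.7,47.8,np.radians(184.7)]);print(z,s.x[:2],np.degrees(s.x[2]),np.abs(s.fun).max())
# flange in hand
m=cv2.inRange(h,(5,120,60),(25,255,255));m[:,:200]=0
hull=cv2.convexHull(max(cv2.findContours(m,0,1)[0],key=cv2.contourArea))[:,0].astype(float)
hull=hull[hull[:,1]<300]; tcp=np.array([561.695,47.199,249.755]);print(len(hull))
F=np.array([pw(c,p,tcp[2]-5)[:2] for p in hull])
s=least_squares(lambda p:np.hypot(*(F-p).T)-31.5,tcp[:2],loss='soft_l1',f_scale=.5);print("cap-tcp",s.x-tcp[:2],np.abs(s.fun).max())
E
python3 fit.py; python3 -c "
from h import *
print(ctrl.get_tcp_pos(),ctrl.get_tool_rot(),down(np.radians(94.7)))"
```

```text
(array([320. , 189.5]), 56.0) (array([354.5, 203.5]), 60.0) (array([271.93478261, 236.82608696]), 46.0) (array([368.04166667, 236.83333333]), 48.0)
[564.71092786  48.44948764] 184.6109296118494 124.94281831916176 0.3242605451488316
126 [564.4826043   48.39818376] 184.61351125453498 0.42665941483008396
130 [563.61924044  48.2041835 ] 184.62368847987 0.9118766729926051
134 [562.75674738  48.0103753 ] 184.63454844795945 1.7877678976966536
20
cap-tcp [-2.93600434 -0.81360337] 1.0084873712430067
[561.73358277  47.02281144 249.81477676] [-1.53847905e-04 -3.98567445e-02  9.99205389e-01 -7.94835941e-05] [ 0.         -0.04100374  0.99915899  0.        ]
```

```bash
cat >> fit.py <<'E'
print("----");Rm=np.array(c["R"]);print("cam",-Rm.T@np.array(c["t"]))
for dz in (5,11):
    F=np.array([pw(c,p,tcp[2]-dz)[:2] for p in hull]);s=least_squares(lambda p:np.hypot(*(F-p).T)-31.5,tcp[:2],loss='soft_l1',f_scale=.5);print(dz,s.x-tcp[:2],np.abs(s.fun).max())
wm=((h[...,1]<70)&(h[...,2]>120)).astype('u1');wm[:,:312]=0;wm[:,327:]=0;wm[:262]=0;wm[385:]=0
k=cv2.connectedComponentsWithStats(wm);i=1+np.argmax(k[2][1:,4]);print(k[2][i])
px=np.argwhere(k[1]==i)[:,::-1]
top,bot=px[px[:,1].argmin()],px[px[:,1].argmax()]
e=np.array([pw(c,(k[3][i][0],v),tcp[2]+22)[:2] for v in (px[:,1].min(),px[:,1].max()+1)]);print("stripe",e.mean(0)-tcp[:2],np.linalg.norm(e[0]-e[1]))
E
python3 fit.py | sed -n '/----/,$p'
```

```text
----
cam [488.55856299  40.68784582 391.56485824]
5 [-2.93600434 -0.81360337] 1.0084873712430067
11 [-1.59182856 -0.66354905] 0.6803648678536263
[314 282   8  93 733]
stripe [-1.79235364 -0.91358846] 40.052083686441705
```

```bash
python3 - <<'E'
from h import *
q=down(np.radians(94.6)); B=np.array([565,48.4])
ctrl.line_to([*B,172],q,max_speed=120)
ctrl.hold(.2)
offs=[(0,0),(1.5,0),(-1.5,0),(0,1.5),(0,-1.5),(1.5,1.5),(1.5,-1.5),(-1.5,1.5),(-1.5,-1.5)]
for o in offs:
    p=B+o
    ctrl.line_to([*p,169],q,max_speed=60)
    hit=ctrl.line_to([*p,152.5],max_speed=30,f_stop=8)
    z=ctrl.get_tcp_pos();print(o,hit,z.round(2),ctrl.get_wrist_force().round(1),ctrl.get_moment().round(2),round(ctrl.get_t(),1))
    if z[2]<156: break
E
```

```text
(0, 0) True [564.85  48.43 153.08] [-0.2  1.1  7.9] [-0.1   0.25 -0.01] 19.5
```

```bash
python3 - <<'E'
from h import *
p=[564.9,48.4,153.2]; ctrl.hold(.4)
print(ctrl.get_tcp_pos().round(2),ctrl.get_wrist_force().round(1))
for k in range(1,10):
    ctrl.line_to(p,down(np.radians(94.6-5*k)),max_speed=20)
    print(k,ctrl.get_wrist_force().round(1),ctrl.get_moment().round(2),round(ctrl.get_t(),1))
    if np.linalg.norm(ctrl.get_wrist_force())>30: break
ctrl.hold(.3)
print(ctrl.get_tcp_pos().round(2),ctrl.get_qpos().round(3),ctrl.get_gripper_force(),ctrl.get_grip_width()*85)
t=ctrl.snapshot("top");w=ctrl.snapshot("wrist");s=ctrl.snapshot("scene")
cv2.imwrite("pics/fin.png",np.hstack([cv2.resize(s[190:350,250:410],(400,400),interpolation=cv2.INTER_CUBIC),w[100:500,120:520] if 0 else w[80:480,120:520]]))
E
```

```text
[564.85  48.43 153.11] [-0.2  1.1  8.1]
1 [ 0.2 -0.1  2.6] [-0.07  0.03 -0.08] 20.1
2 [-0.4  0.1  1.5] [-0.04  0.11 -0.06] 20.4
3 [-0.1 -0.2  1.9] [-0.08  0.12  0.03] 20.6
4 [-0.6 -0.6  1.4] [-0.08  0.14  0.02] 20.9
5 [-0.7 -0.5  1.2] [-0.07  0.14 -0.  ] 21.1
6 [-0.6  0.6  0.6] [-0.03  0.1   0.01] 21.4
7 [-0.7  0.7 -0. ] [-0.01  0.11 -0.01] 21.6
8 [-0.   0.6 -0.1] [ 0.03  0.05 -0.05] 21.9
9 [-0.5  1.4 -0.5] [ 0.05  0.03 -0.02] 22.1
[564.89  48.39 153.17] [-0.05   0.172  1.572 -0.     1.398 -0.918] 46.03778421878815 12.455006357853346
```

View pics/fin.png

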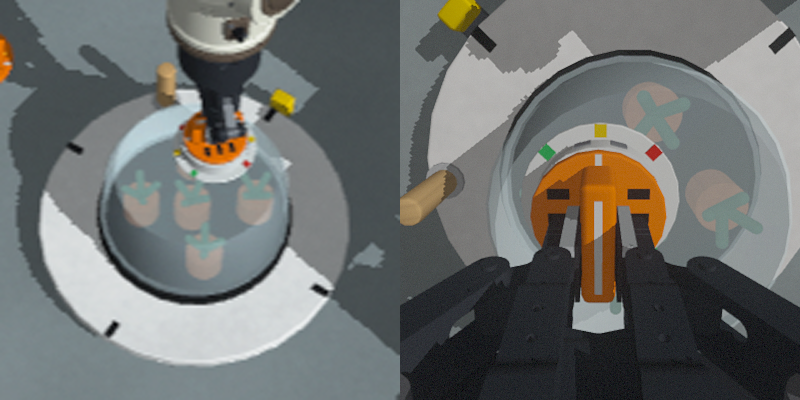

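The cap's pointer (598,160) points at the yellow mark (601,130), the flange is on the collar and the platter tick still lines up with the tab. Gripped at 46 N, so I hand in.

```bash
python3 -c "
from rig import ctrl
print(ctrl.job_done(),ctrl.get_t())"
```

```text
the job is handed in; nothing more can be done
the job is handed in; nothing more can be done
```

The job is handed in, but no verdict came back: the platter is in the next notch, and the orange cap is seated, twisted to the yellow half-way marks and still gripped at 46 N; I never moved the arm near the orchid, mister, scoop or fork, but did not re-check their positions.

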